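Hang the lift-off light shield on its hinge post

ROBOT

A 6-joint arm with a two-finger parallel gripper is mounted at the origin on the work surface. World frame = base frame: x ahead of the robot, y to its left, z up, the work surface at z = 0. Lengths are in m, angles in rad, forces in N, time in s.
With the tool pointing down it reaches from about 0.275 to 0.975 m from the base axis. Payload 8.4 kg.
Tool frame: the origin (TCP) lies between the finger pads; the fingertips stand 11 mm ahead of it and the grasp point (between the pads) lies 8 mm behind it; z points along the fingers, y is the direction in which the jaws open and shut (so a half turn about z gives the same grasp; the last joint's range is limited). The gripper opens to 92 mm and grips with 3 to 60 N. Pads are 20 mm wide; open, the fingers measure 128 mm over their backs; the gripper's body (75 mm by 189 mm) begins 69 mm behind the grasp point.
Start: joints at [1.149, 0.353, 1.633, -0, 1.155, -0.002], TCP at [0.255, 0.571, 0.226] pointing down, gripper open.
Joint ranges: [-2.63, 2.63], [-0.92, 2.1], [0.06, 2.66], [-1.3, 4.44], [0, 2.69], [-3.02, 3.02]. Speed limits (rad/s): [2.22, 2.22, 2.79, 3.14, 3.14, 3.14].

INTERFACE

Orientations are given as a rotation vector (axis times angle).
In Python, from workcell import sense, snapshot, hand_in, boxes_of, masks_of gives the robot as it stands.
- The arm moves only by the tool step_arm, never from a script. Its argument "targets" is one flat list of numbers, 4 for each row, row after row: the shift along the tool's x, y, z normalised to -1 to 1, where 1 is 20 mm, then the turn about the tool's z normalised to -1 to 1, where 1 is 90 degrees. A call has 1 to 10 rows; each row shifts and turns the pose as measured when the row begins, along the tool's axes as they then stand; what a row does not reach is not made up. A row lasts 1/8 s, in which the tool goes at most 62.5 mm and 10.7 degrees, less where a joint would pass 70% of its speed; a pose out of reach is approached as far as the arm can. A call with a number of a shift or a turn outside -1 to 1 is refused whole. A call with a gripper value outside its range is refused whole. "jaw" is the gripper's target within -1 to 1 (fully open at 1, half-way at 0, shut at -1), set as the call begins (left out, the last holds). The fingers move at their own pace and stop on an object; the grip force is fixed at half the most. Time passes only in rows, so rows that do not move let the fingers close. It gives the time, the measured TCP pose, the force and the opening at its end, in the units of the state.
- sense(): the state, without advancing time (a new reading comes with each control period).
- snapshot(name): name is "side" or "top" or "wrist"; returns a dict with "img" (400x640x3 uint8, blue, green, red), "z_map" (400x640 float32, m along the optical axis (not along the pixel's ray), 0 where there is no reading), "fx", "fy", "cx", "cy" (pixels), "position" and "rotation" of the camera in the world. Camera axes: x right, y up, looking along -z (the intrinsics and any distortion apply to the point x, -y, -z); pixel columns grow to the right and rows downward; lengths in m; the calibration is good to about 2 mm. A picture is of the moment at which its call begins.
- hand_in(): hands the job in, once; it reports no verdict.
Trained networks look in a picture, given as the dict that the camera call returned (one of the last four; its "shot" number tells which), for a name from the list of things; names that differ only in an ending like _2 or _b are one class to them, and where a whole thing is asked for, a point or a joint stands for the part that bears it (a point fixed in the world has none). Each returns a list of dicts, best first, with "confidence" (0 to 1); they miss things now and then, are a little off and sometimes report something else, mostly with a low value. They report only what shows in the picture. A call takes as long as a camera call. They do not tell look-alikes from the thing itself.
- boxes_of(picture, label): "rect" ([centre column, centre row, width, height] in pixels, round what is visible of it).
- masks_of(picture, label): "pixels" (400x640 bool, what is visible of it) and "rect" ([centre column, centre row, width, height] in pixels, round what is visible of it).
The state is a dict: "t": time; "joints": joint angles; "qd": joint speeds; "effort": joint torques, N m; "tool_pos": TCP position; "orientation": TCP orientation; "ft_force": force on the tool from outside, world axes, zero at the start; "moment": the same for the moment, N m; "opening": opening from 0.0 (shut) to 1.0 (fully open).
Only numpy, scipy, OpenCV 4.12 (cv2) and the standard library are available. Lean on these libraries where they do the work, as an engineer would, in place of code of your own. Each camera call takes 0.05 s, during which the arm holds its last target. There are 200 camera calls.

TASK

Take the orange light-shield leaf out of its holder and hang it on the hinge post beside the inspection stage: lower it, keeping hold of it, until both hinge sleeves are fully home on the two brass pintles, then let go of it. Leave the blue leaf standing in its holder.

Things in the scene. Friction and masses are not known exactly. Their poses are not given: they have to be found in the camera images.
- shield: The orange leaf to hang: flat, 130 wide (along y), 150 high, 10 thick (along x), about 0.25 kg; origin at the middle of its lower edge, z up. Two steel hinge sleeves on its +y edge: upright open rings, 28 inside, 36 outside, 22 high, both on the axis x = 0, y = +87, undersides at z = 20 and 125. It starts upright in a grey slot, 13 wide, walls 40 high: pull it straight up.
- shield_grip (a point): Centre of the orange leaf's black grip tab (same axes as the leaf, directly above its lower edge's middle by 170): the tab is 50 wide along y, 14 thick along x and 40 high, centred on top of the leaf's upper edge, about over its balance point. The sleeves' undersides are 45 and 150 below this point.
- pintle_upper (a point): Foot of the upper brass pintle on the fixed hinge post, 155 above the table. Tapered upright pin, 24 wide at the foot, 6 at the tip, 24 high, on a bracket 6 thick where the sleeve rests, its underside level with this point. The post stands 42 off on the +y side, so the leaf comes in from -y, its sleeves towards +y. Hung, it swings freely; any swing angle clear of the post will do.
- pintle_lower (a point): Foot of the lower pintle, 50 above the table, same pin and bracket, 105 straight below the upper one. The lower sleeve must pass between this pin's tip and the upper bracket: bring the leaf in sideways 25 to 75 higher than it will hang (45 is good), then straight down onto both pins. The stage base around it is at most 22 high.
- blue_leaf_grip (a point): Centre of the grip tab of the other leaf, blue, of the same shape and sizes, standing in a holder of its own and to be left there. The two holders stand about 120 to 220 apart in x, both on the robot's right (y below -0.15); either leaf may be the nearer. The orange leaf, carried low, must not brush it.
There are look-alikes about, which are no part of the job. Several things have the shape of the shield; the one meant has the colours described above.

How it is judged:
By the outcome, as a careful person would: the job done as asked, in the order asked, and still so for the second after the job is handed in, with the robot touching nothing.
It also fails if it takes over 42 s, if anything falls off the work surface, if the arm or the gripper's body presses on something with over 40 N, if the wrist force passes 120 N, or if a joint passes its speed limit or range.

## Working session

There is one attempt and no reset: what is moved stays moved. The work goes in short steps, Python scripts to look and compute and a tool call to move; the robot and the scene stay as the last step left them, time stands still between calls to the robot, and variables do not carry over. Pictures are saved under pics/ and viewed, about 8 in all and at most 12, crops included, and the job is handed in when it is done.

Besides the shell and the picture viewer there is one more tool, called after "Emit:" as name(argument=value, ...), one argument or row to a line, values as JSON. step_arm: Moves the arm, as the interface text tells. Its arguments: {"type":"object","properties":{"targets":{"type":"array","items":{"type":"number"}},"jaw":{"type":"number"}},"required":["targets"]}

```bash
mkdir -p pics; ls; cat > h.py <<'E'
import numpy as np, cv2
from workcell import sense, snapshot, hand_in, boxes_of, masks_of
def cloud(s):
    z=s["z_map"]; v,u=np.mgrid[0:400,0:640]
    p=np.stack([(u-s["cx"])/s["fx"]*z,-(v-s["cy"])/s["fy"]*z,-z],-1)
    return p@np.array(s["rotation"]).T+np.array(s["position"])
E
python3 - <<'E'
from h import *
st=sense(); print({k:np.round(v,3) for k,v in st.items()})
ims=[]
for n in ("top","side"):
    s=snapshot(n); print(n,s.keys(),np.round(s["position"],3),np.round(s["rotation"],3).tolist(),s["fx"],s["z_map"].min())
    cv2.imwrite(f"pics/{n}0.png",s["img"]); np.savez(f"{n}0.npz",c=cloud(s),img=s["img"],z=s["z_map"])
    for l in ("shield","shield_grip","pintle_upper","pintle_lower","blue_leaf_grip"):
        print(l,[(round(b["confidence"],2),np.round(b["rect"]).tolist()) for b in boxes_of(s,l)[:4]])
E
```

```text
pics
{'t': np.float64(0.0), 'joints': array([ 1.149,  0.354,  1.634, -0.   ,  1.155, -0.002]), 'qd': array([-0.   , -0.001,  0.   , -0.   ,  0.001,  0.001]), 'effort': array([ 1.0000e-03, -5.9385e+01, -3.3420e+01,  7.0000e-02,  2.4000e-02,
       -0.0000e+00]), 'tool_pos': array([0.255, 0.57 , 0.225]), 'orientation': array([-6.550e-01, -3.072e+00,  2.000e-03]), 'ft_force': array([-0.535, -0.709,  0.6  ]), 'moment': array([-0.065, -0.05 , -0.035]), 'opening': np.float64(0.999)}
top dict_keys(['img', 'z_map', 'fx', 'fy', 'cx', 'cy', 'position', 'rotation', 'shot']) [0.389 0.009 1.244] [0.075, -0.091, -1.585] 416.5489409383257 0.0Traceback (most recent call last):
  File "<stdin>", line 6, in <module>
  File "h.py", line 6, in cloud
    return p@np.array(s["rotation"]).T+np.array(s["position"])
           ~~~~~~~~~~~~~~~~~~~~~~~~~~~^~~~~~~~~~~~~~~~~~~~~~~~
ValueError: operands could not be broadcast together with shapes (400,640) (3,)
```

```bash
sed -i 's/@np.array(s\["rotation"\]).T/@cv2.Rodrigues(np.array(s["rotation"],float))[0].T/' h.py
python3 - <<'E'
from h import *
for n in ("top","side"):
    s=snapshot(n); print(n,np.round(s["position"],3))
    cv2.imwrite(f"pics/{n}0.png",s["img"]); c=cloud(s); np.savez(f"{n}0.npz",c=c,img=s["img"],z=s["z_map"])
    for l in ("shield","shield_grip","pintle_upper","pintle_lower","blue_leaf_grip"):
        for b in boxes_of(s,l)[:4]:
            r=np.round(b["rect"]).astype(int); print(l,round(b["confidence"],2),r,np.round(c[min(r[1],399),min(r[0],639)],3))
E
```

```text
top [0.389 0.009 1.244]
shield 0.82 [420  97  33  72] [ 0.766 -0.287  0.184]
shield 0.55 [392 160  64  27] [ 0.607 -0.216  0.141]
shield 0.55 [398 288  77  18] [ 0.264 -0.225  0.111]
shield_grip 0.91 [392 160  63  29] [ 0.607 -0.216  0.141]
shield_grip 0.64 [402 290  74  20] [ 0.266 -0.223  0.172]
shield_grip 0.56 [416  98  28  73] [ 0.785 -0.293  0.121]
pintle_upper 0.65 [256 200  88  65] [0.517 0.166 0.021]
pintle_lower 0.66 [256 199  84  66] [0.52  0.166 0.019]
blue_leaf_grip 0.67 [374 218  69  10] [ 0.448 -0.152  0.205]
side [ 0.396 -0.875  0.633]
shield 0.88 [481 287 100  78] [ 0.796 -0.304  0.104]
shield 0.75 [208 294  31 114] [ 0.266 -0.285  0.127]
shield 0.55 [383 278  16 103] [ 0.591 -0.3    0.144]
shield_grip 0.95 [208 294  26 116] [ 0.266 -0.285  0.127]
shield_grip 0.8 [484 288  96  80] [ 0.801 -0.306  0.103]
shield_grip 0.6 [381 276  19 106] [ 0.596 -0.273  0.126]
shield_grip 0.46 [321 202  73  81] [0.543 0.252 0.01 ]
pintle_upper 0.67 [321 202  73  82] [0.543 0.252 0.01 ]
pintle_lower 0.92 [321 201  67  80] [0.543 0.256 0.012]
blue_leaf_grip 0.56 [302 264  19  96] [ 0.443 -0.236  0.142]
```

View pics/top0.png

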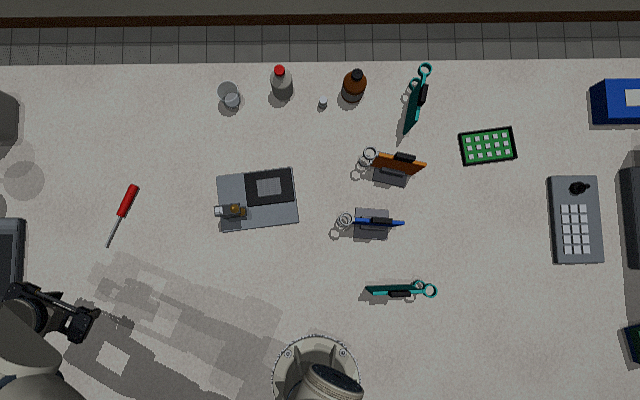

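View pics/side0.png

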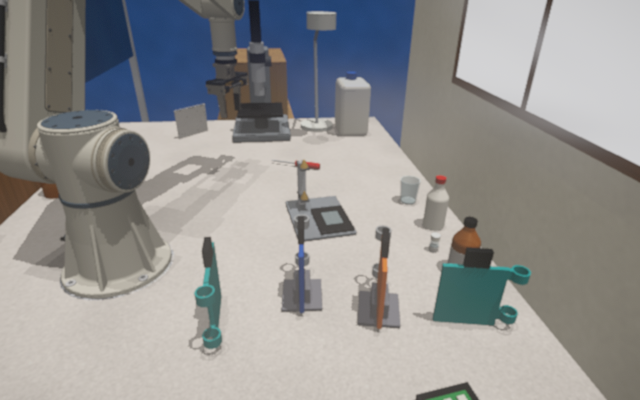

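```bash
python3 - <<'E'
from h import *
a=np.load("top0.npz"); c,im=a["c"],a["img"].astype(int)
# tab of orange
def fit(m,name):
    p=c[m]; 
    if len(p)<5: print(name,len(p)); return
    xy=p[:,:2]; mu=xy.mean(0); w,v=np.linalg.eigh(np.cov((xy-mu).T)); d=v[:,1]; d=d*np.sign(d[1]); t=(xy-mu)@d; n=(xy-mu)@v[:,0]
    print(name,len(p),"mean",mu.round(4),"z",np.percentile(p[:,2],[0,50,100]).round(4),"dir",d.round(3),"ext",np.percentile(t,[0,100]).round(4),np.percentile(n,[0,100]).round(4),"mid",(mu+d*(t.min()+t.max())/2).round(4))
z=c[...,2]
box=lambda x0,x1,y0,y1:(c[...,0]>x0)&(c[...,0]<x1)&(c[...,1]>y0)&(c[...,1]<y1)
b,g,r=im[...,0],im[...,1],im[...,2]
O=box(.53,.70,-.36,-.08)
fit(O&(z>.178),"otab"); fit(O&(z>.03)&(r>120)&(b<60),"oleaf")
fit(O&(z>.10)&(z<.17)&(abs(r-b)<40)&(g>70),"osleeve-ish")
B=box(.38,.52,-.36,-.06); fit(B&(z>.178),"btab"); fit(B&(z>.03)&(b>120)&(r<60),"bleaf")
H=box(.42,.60,.05,.30); 
for lo,hi in((.03,.1),(.1,.15),(.15,.165),(.165,.25)): fit(H&(z>lo)&(z<hi),f"hinge {lo}")
s=np.load("side0.npz"); cs=s["c"]; 
crop=cv2.resize(a["img"][190:235,205:305],None,fx=8,fy=8,interpolation=cv2.INTER_CUBIC)
crop2=cv2.resize(s["img"][150:245,275:365],None,fx=5,fy=5,interpolation=cv2.INTER_CUBIC)
crop3=cv2.resize(a["img"][140:190,345:435],None,fx=8,fy=8,interpolation=cv2.INTER_CUBIC)
H_=max(crop2.shape[0],0)
o=np.zeros((600,800,3),np.uint8)
q=cv2.resize(crop,(440,198));o[:198,:440]=q
q=cv2.resize(crop3,(440,244));o[210:454,:440]=q
q=cv2.resize(crop2,(350,369));o[:369,445:795]=q
cv2.imwrite("pics/crops.png",o)
E
```

```text
otab 141 mean [ 0.6051 -0.2381] z [0.1794 0.1981 0.204 ] dir [0.247 0.969] ext [-0.0252  0.0243] [-0.0084  0.0061] mid [ 0.605  -0.2385]
oleaf 79 mean [ 0.6068 -0.236 ] z [0.1552 0.1593 0.1638] dir [0.243 0.97 ] ext [-0.0682  0.0599] [-0.005   0.0046] mid [ 0.6058 -0.24  ]
osleeve-ish 78 mean [ 0.6253 -0.1612] z [0.1254 0.1553 0.164 ] dir [0.232 0.973] ext [-0.144   0.0239] [-0.0176  0.0169] mid [ 0.6113 -0.2197]
btab 123 mean [ 0.443  -0.1713] z [0.1781 0.1992 0.2052] dir [0.094 0.996] ext [-0.0251  0.0234] [-0.0078  0.0064] mid [ 0.443  -0.1722]
bleaf 73 mean [ 0.4437 -0.1677] z [0.1535 0.1596 0.164 ] dir [0.094 0.996] ext [-0.0685  0.0584] [-0.0039  0.0035] mid [ 0.4432 -0.1727]
hinge 0.03 115 mean [0.4756 0.214 ] z [0.0419 0.0517 0.0997] dir [-0.364  0.931] ext [-0.0266  0.0439] [-0.0156  0.0128] mid [0.4725 0.2221]
hinge 0.1 14 mean [0.4683 0.2404] z [0.1017 0.12   0.1495] dir [-0.399  0.917] ext [-0.0298  0.0153] [-0.012   0.0109] mid [0.4712 0.2337]
hinge 0.15 241 mean [0.4794 0.2276] z [0.15   0.1548 0.1648] dir [-0.09   0.996] ext [-0.0369  0.0317] [-0.0147  0.0142] mid [0.4796 0.225 ]
hinge 0.165 36 mean [0.4819 0.2042] z [0.1653 0.1716 0.181 ] dir [-0.815  0.579] ext [-0.009   0.0088] [-0.0089  0.0064] mid [0.482  0.2041]
```

View pics/crops.png

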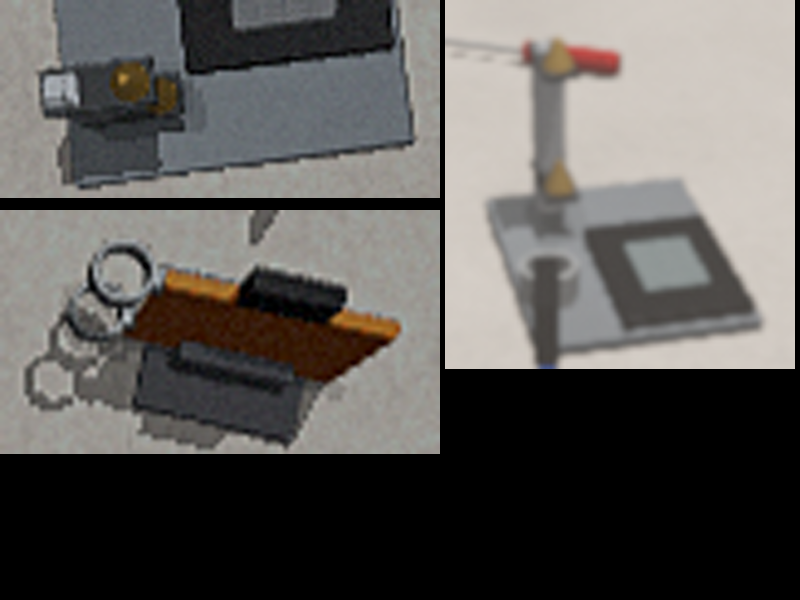

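```bash
cat >> h.py <<'E'
def pose():
    s=sense(); R=cv2.Rodrigues(np.array(s["orientation"],float))[0]
    return np.array(s["tool_pos"]),R,np.degrees(np.arctan2(R[1,1],R[0,1])),s
def plan(*wps,step=19.):
    """wps: (x,y,z,tool-y yaw deg). Prints rows in tool units (tool pointing down)."""
    p,R,yaw,s=pose(); print("t",round(float(s["t"]),2),"at",p.round(4),"yaw",round(yaw,2),"tilt",np.degrees(np.arccos(-R[2,2])).round(2),"F",np.round(s["ft_force"],1),"open",round(float(s["opening"]),3))
    for w in wps:
        d=np.array(w[:3])-p; dy=w[3]-yaw; n=int(max(1,np.ceil(max(np.abs(d).max()*1000*1.0/step if 0 else np.linalg.norm(d)*1000/step,abs(dy)/10))))
        rows=[]
        for i in range(n):
            a=np.radians(yaw); ty=np.array([np.cos(a),np.sin(a)]); tx=np.array([-ty[1],ty[0]])
            e=d/n/.02; rows+=[round(float(e[:2]@tx),2),round(float(e[:2]@ty),2),round(float(-e[2]),2),round(-dy/n/90,3)]; yaw+=dy/n
        p=np.array(w[:3]); yaw=w[3]
        print(w,n)
        for i in range(0,n,10): print("  ",rows[4*i:4*i+40])
E
python3 - <<'E'
from h import *
p,R,y,s=pose(); print(R.round(3))
plan((.36,.30,.34,-5))
# cone fit on brass
for n in("top0.npz","side0.npz"):
    a=np.load(n);c=a["c"];im=a["img"].astype(int);b,g,r=im[...,0],im[...,1],im[...,2]
    m=(r-b>50)&(r<230)&(abs(c[...,0]-.48)<.05)&(abs(c[...,1]-.2)<.05)
    from scipy.optimize import least_squares
    for z0 in(.155,.05):
        p=c[m&(c[...,2]>z0-.003)&(c[...,2]<z0+.028)]
        if len(p)<6: print(n,z0,len(p));continue
        f=lambda q:np.hypot(p[:,0]-q[0],p[:,1]-q[1])-np.clip(.012-(p[:,2]-z0)*9/24,0.0,.012)
        q=least_squares(f,p[:,:2].mean(0),loss="soft_l1",f_scale=.002); print(n,z0,len(p),p.mean(0).round(4),q.x.round(4),np.abs(q.fun).mean().round(4))
E
```

```text
[[-0.913  0.408  0.   ]
 [ 0.408  0.913  0.   ]
 [-0.     0.    -1.   ]]
t 0.65 at [0.2548 0.5707 0.2256] yaw 65.95 tilt 0.0 F [-0.6 -0.   0. ] open 1.002
(0.36, 0.3, 0.34, -5) 17
   [-0.61, -0.6, -0.34, np.float64(0.046), -0.65, -0.56, -0.34, np.float64(0.046), -0.69, -0.51, -0.34, np.float64(0.046), -0.72, -0.46, -0.34, np.float64(0.046), -0.75, -0.4, -0.34, np.float64(0.046), -0.78, -0.35, -0.34, np.float64(0.046), -0.8, -0.29, -0.34, np.float64(0.046), -0.82, -0.23, -0.34, np.float64(0.046), -0.84, -0.17, -0.34, np.float64(0.046), -0.85, -0.11, -0.34, np.float64(0.046)]
   [-0.85, -0.04, -0.34, np.float64(0.046), -0.85, 0.02, -0.34, np.float64(0.046), -0.85, 0.08, -0.34, np.float64(0.046), -0.84, 0.14, -0.34, np.float64(0.046), -0.83, 0.2, -0.34, np.float64(0.046), -0.81, 0.26, -0.34, np.float64(0.046), -0.79, 0.32, -0.34, np.float64(0.046)]
top0.npz 0.155 33 [0.483  0.2026 0.1688] [0.4824 0.2051] 0.0007
top0.npz 0.05 13 [0.482  0.1992 0.0607] [0.4821 0.2047] 0.0009
side0.npz 0.155 38 [0.4858 0.2007 0.1672] [0.4861 0.2048] 0.0014
side0.npz 0.05 26 [0.4839 0.2003 0.062 ] [0.4867 0.206 ] 0.0016
```

Emit:
step_arm(
  targets=[-0.6,-0.6,-0.5,0.045,-0.65,-0.55,-0.5,0.045,-0.7,-0.5,-0.5,0.045,-0.7,-0.45,-0.5,0.045,-0.75,-0.4,-0.5,0.045,-0.8,-0.35,-0.5,0.045,-0.8,-0.3,-0.5,0.045,-0.8,-0.25,-0.5,0.045,-0.85,-0.15,-0.5,0.045,-0.85,-0.1,-0.5,0.045],
)

```text
t: 1.9
tool_pos: [0.3175, 0.4072, 0.3282]
orientation: [1.706, 2.638, -0.001]
ft_force: [0.3, 0.6, -0.7]
opening: 1.003
```

Emit:
step_arm(
  targets=[-0.85,-0.05,-0.2,0.05,-0.85,0,-0.2,0.05,-0.85,0.1,-0.2,0.05,-0.85,0.15,-0.2,0.05,-0.85,0.2,-0.2,0.05,-0.8,0.25,-0.2,0.05,-0.8,0.3,0,0.05],
)

```text
t: 2.78
tool_pos: [0.3587, 0.2907, 0.3548]
orientation: [2.377, 2.054, 0.005]
ft_force: [0.9, 0.2, -0.2]
opening: 1.002
```

```bash
python3 - <<'E'
from h import *
s=snapshot("wrist"); cv2.imwrite("pics/w1.png",s["img"]); c=cloud(s); np.savez("w1.npz",c=c,img=s["img"])
plan((.605,-.2385,.28,-14.2)); print(np.round(s["position"],3))
im=s["img"].astype(int);b,g,r=im[...,0],im[...,1],im[...,2]
m=(r-b>50)&(abs(c[...,0]-.48)<.05)&(abs(c[...,1]-.2)<.05);print(m.sum(), c[m].mean(0) if m.any() else 0)
E
```

```text
t 2.83 at [0.359  0.2892 0.3547] yaw -8.56 tilt 0.16 F [ 0.2 -0.8 -0. ] open 0.997
(0.605, -0.2385, 0.28, -14.2) 31
   [-0.78, 0.52, 0.12, np.float64(0.002), -0.78, 0.52, 0.12, np.float64(0.002), -0.78, 0.52, 0.12, np.float64(0.002), -0.78, 0.53, 0.12, np.float64(0.002), -0.78, 0.53, 0.12, np.float64(0.002), -0.77, 0.53, 0.12, np.float64(0.002), -0.77, 0.53, 0.12, np.float64(0.002), -0.77, 0.54, 0.12, np.float64(0.002), -0.77, 0.54, 0.12, np.float64(0.002), -0.77, 0.54, 0.12, np.float64(0.002)]
   [-0.77, 0.54, 0.12, np.float64(0.002), -0.76, 0.55, 0.12, np.float64(0.002), -0.76, 0.55, 0.12, np.float64(0.002), -0.76, 0.55, 0.12, np.float64(0.002), -0.76, 0.55, 0.12, np.float64(0.002), -0.76, 0.56, 0.12, np.float64(0.002), -0.76, 0.56, 0.12, np.float64(0.002), -0.75, 0.56, 0.12, np.float64(0.002), -0.75, 0.56, 0.12, np.float64(0.002), -0.75, 0.57, 0.12, np.float64(0.002)]
   [-0.75, 0.57, 0.12, np.float64(0.002), -0.75, 0.57, 0.12, np.float64(0.002), -0.74, 0.57, 0.12, np.float64(0.002), -0.74, 0.57, 0.12, np.float64(0.002), -0.74, 0.58, 0.12, np.float64(0.002), -0.74, 0.58, 0.12, np.float64(0.002), -0.74, 0.58, 0.12, np.float64(0.002), -0.74, 0.58, 0.12, np.float64(0.002), -0.73, 0.59, 0.12, np.float64(0.002), -0.73, 0.59, 0.12, np.float64(0.002)]
   [-0.73, 0.59, 0.12, np.float64(0.002)]
[0.369 0.366 0.515]
316 [0.48242677 0.21009174 0.15708291]
```

View pics/w1.png

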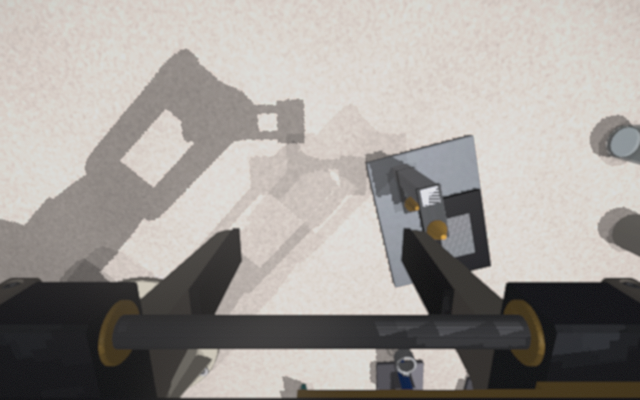

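Emit:
step_arm(
  targets=[-0.95,0.65,0,0.002,-0.95,0.65,0,0.002,-0.95,0.65,0,0.002,-0.95,0.65,0,0.002,-0.95,0.65,0,0.002,-0.95,0.65,0,0.002,-0.95,0.65,0,0.002,-0.95,0.65,0,0.002,-0.95,0.65,0,0.002,-0.95,0.65,0,0.002],
)

```text
t: 4.08
tool_pos: [0.4597, 0.0782, 0.3554]
orientation: [2.399, 2.028, 0.009]
ft_force: [0.1, -0.2, 0.2]
opening: 1.004
```

Emit:
step_arm(
  targets=[-0.95,0.65,0,0.002,-0.95,0.65,0,0.002,-0.95,0.65,0,0.002,-0.95,0.65,0,0.002,-0.95,0.65,0,0.002,-0.95,0.65,0.2,0.002,-0.95,0.65,0.2,0.002,-0.95,0.65,0.2,0.002,-0.9,0.65,0.2,0.002,-0.9,0.65,0.2,0.002],
)

```text
t: 5.32
tool_pos: [0.5598, -0.1349, 0.3347]
orientation: [2.419, 2.003, 0.013]
ft_force: [0.0, 0.6, 0.4]
opening: 1.001
```

```bash
python3 - <<'E'
from h import *
plan((.605,-.2385,.27,-14.2))
a=np.load("w1.npz");c=a["c"];im=a["img"].astype(int);b,g,r=im[...,0],im[...,1],im[...,2]
m=(r-b>50)&(abs(c[...,0]-.48)<.03)&(abs(c[...,1]-.2)<.03)
from scipy.optimize import least_squares
for z0 in(.155,.05):
        p=c[m&(c[...,2]>z0-.003)&(c[...,2]<z0+.03)]
        if len(p)<6: print(z0,len(p));continue
        f=lambda q:np.hypot(p[:,0]-q[0],p[:,1]-q[1])-np.clip(.012-(p[:,2]-z0)*9/24,0.0,.012)
        q=least_squares(f,p[:,:2].mean(0),loss="soft_l1",f_scale=.002); print(z0,len(p),p.mean(0).round(4),q.x.round(4),np.abs(q.fun).mean().round(4))
E
```

```text
t 5.33 at [ 0.5598 -0.1349  0.3347] yaw -10.75 tilt 0.48 F [0.  0.6 0.4] open 1.001
(0.605, -0.2385, 0.27, -14.2) 7
   [-0.67, 0.46, 0.46, np.float64(0.005), -0.66, 0.46, 0.46, np.float64(0.005), -0.66, 0.47, 0.46, np.float64(0.005), -0.65, 0.47, 0.46, np.float64(0.005), -0.65, 0.48, 0.46, np.float64(0.005), -0.65, 0.48, 0.46, np.float64(0.005), -0.64, 0.49, 0.46, np.float64(0.005)]
0.155 279 [0.4823 0.2105 0.1686] [0.4849 0.2072] 0.0005
0.05 37 [0.4831 0.207  0.07  ] [0.485  0.2069] 0.0007
```

Emit:
step_arm(
  targets=[-0.7,0.5,0.5,0.008,-0.7,0.5,0.5,0.008,-0.7,0.5,0.5,0.008,-0.7,0.5,0.5,0.008,-0.7,0.5,0.5,0.008,-0.65,0.5,0.45,0.008,-0.3,0.2,0.3,0,0,0,0,0],
)

```text
t: 6.32
tool_pos: [0.6056, -0.2436, 0.263]
orientation: [-2.498, -1.901, -0.011]
ft_force: [-0.1, -0.1, 0.1]
opening: 1.003
```

```bash
python3 - <<'E'
from h import *
s=snapshot("wrist"); cv2.imwrite("pics/w2.png",s["img"]); c=cloud(s); np.savez("w2.npz",c=c,img=s["img"])
t=snapshot("top"); 
for nm,c in(("w",c),("t",cloud(t))):
    z=c[...,2]
    O=(c[...,0]>.53)&(c[...,0]<.7)&(c[...,1]>-.36)&(c[...,1]<-.1)&(z>.185)&(z<.205)
    p=c[O][:,:2]; print(nm,len(p),p.mean(0).round(4),np.median(c[O][:,2]).round(4)) if len(p) else 0
    if len(p)>20: print([np.round(x,4) for x in cv2.minAreaRect((p*1000).astype(np.float32))])
plan((.605,-.2385,.174,-14.2))
E
```

```text
w 1324 [ 0.6098 -0.2365] 0.2005
[array([ 609.1662, -238.4401]), array([50.3527, 13.7838]), np.float64(75.0965)]
t 83 [ 0.6074 -0.2295] 0.1991
[array([ 608.343 , -230.2852]), array([31.6245, 14.2773]), np.float64(76.7579)]
t 6.42 at [ 0.6057 -0.2431  0.2638] yaw -15.43 tilt 0.45 F [ 0.  -0.4  0.3] open 0.995
(0.605, -0.2385, 0.174, -14.2) 5
   [0.04, -0.02, 0.9, np.float64(-0.003), 0.04, -0.02, 0.9, np.float64(-0.003), 0.04, -0.02, 0.9, np.float64(-0.003), 0.04, -0.02, 0.9, np.float64(-0.003), 0.04, -0.02, 0.9, np.float64(-0.003)]
```

View pics/w2.png

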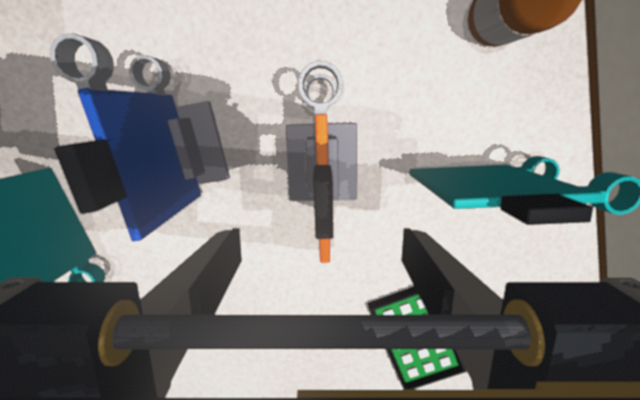

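Emit:
step_arm(
  targets=[0.1,0.0,0.9,0,0.1,0.0,0.9,0,0.05,0,0.9,0,0,0,0.9,0,0,0,0.6,0,0,0,0,0],
)

```text
t: 7.18
tool_pos: [0.6069, -0.2356, 0.1733]
orientation: [-2.496, -1.903, -0.011]
ft_force: [0.1, 0.7, -0.1]
opening: 1.001
```

```bash
python3 - <<'E'
from h import *
plan((.608,-.2385,.174,-14.8))
E
```

```text
t 7.17 at [ 0.6069 -0.2356  0.1733] yaw -15.34 tilt 0.44 F [ 0.1  0.7 -0.1] open 1.001
(0.608, -0.2385, 0.174, -14.8) 1
   [-0.12, 0.09, -0.04, np.float64(-0.006)]
```

Aligned; close the jaws.

Emit:
step_arm(
  targets=[-0.12,0.05,0,-0.005,0,0,0,0,0,0,0,0,0,0,0,0,0,0,0,0,0,0,0,0,0,0,0,0],
  jaw=-1,
)

```text
t: 8.05
tool_pos: [0.6085, -0.2391, 0.1756]
orientation: [2.49, 1.915, 0.014]
ft_force: [0.3, 0.0, 0.3]
opening: 0.259
```

```bash
python3 - <<'E'
from h import *
plan((.608,-.2385,.274,-14.8))
E
```

```text
t 8.05 at [ 0.6085 -0.2391  0.1756] yaw -14.87 tilt 0.53 F [0.3 0.  0.3] open 0.259
(0.608, -0.2385, 0.274, -14.8) 6
   [0.0, -0.01, -0.82, np.float64(-0.0), 0.0, -0.01, -0.82, np.float64(-0.0), 0.0, -0.01, -0.82, np.float64(-0.0), 0.0, -0.01, -0.82, np.float64(-0.0), 0.0, -0.01, -0.82, np.float64(-0.0), 0.0, -0.01, -0.82, np.float64(-0.0)]
```

Emit:
step_arm(
  targets=[0,0,0,0,0,0,0,0,0,0,0,0,0,0,0,0],
)

```text
t: 8.55
tool_pos: [0.6084, -0.2391, 0.1756]
orientation: [2.49, 1.915, 0.014]
ft_force: [0.1, 1.0, 1.1]
opening: 0.153
```

Emit:
step_arm(
  targets=[0,0,-0.4,0,0,0,-0.7,0,0,0,-0.8,0,0,0,-0.8,0,0,0,-0.8,0,0,0,-0.8,0,0,0,0,0],
)

```text
t: 9.43
tool_pos: [0.608, -0.2397, 0.2689]
orientation: [2.489, 1.914, 0.015]
ft_force: [0.3, -0.3, -2.1]
opening: 0.151
```

```bash
python3 - <<'E'
from h import *
plan((.61,.03,.27,2),(.487,.07,.245,2))
E
```

```text
t 9.43 at [ 0.608  -0.2397  0.2689] yaw -14.87 tilt 0.57 F [ 0.3 -0.3 -2.1] open 0.151
(0.61, 0.03, 0.27, 2) 15
   [0.87, -0.22, -0.0, np.float64(-0.012), 0.87, -0.21, -0.0, np.float64(-0.012), 0.88, -0.19, -0.0, np.float64(-0.012), 0.88, -0.17, -0.0, np.float64(-0.012), 0.89, -0.16, -0.0, np.float64(-0.012), 0.89, -0.14, -0.0, np.float64(-0.012), 0.89, -0.12, -0.0, np.float64(-0.012), 0.89, -0.1, -0.0, np.float64(-0.012), 0.89, -0.09, -0.0, np.float64(-0.012), 0.9, -0.07, -0.0, np.float64(-0.012)]
   [0.9, -0.05, -0.0, np.float64(-0.012), 0.9, -0.03, -0.0, np.float64(-0.012), 0.9, -0.02, -0.0, np.float64(-0.012), 0.9, 0.0, -0.0, np.float64(-0.012), 0.9, 0.02, -0.0, np.float64(-0.012)]
(0.487, 0.07, 0.245, 2) 7
   [0.32, -0.87, 0.18, 0.0, 0.32, -0.87, 0.18, 0.0, 0.32, -0.87, 0.18, 0.0, 0.32, -0.87, 0.18, 0.0, 0.32, -0.87, 0.18, 0.0, 0.32, -0.87, 0.18, 0.0, 0.32, -0.87, 0.18, 0.0]
```

Emit:
step_arm(
  targets=[0.5,-0.1,0,-0.012,0.85,-0.2,0,-0.012,0.9,-0.2,0,-0.012,0.9,-0.2,0,-0.012,0.9,-0.15,0,-0.012,0.9,-0.15,0,-0.012,0.9,-0.12,0,-0.012,0.9,-0.1,0,-0.012,0.9,-0.1,0,-0.012,0.9,-0.07,0,-0.012],
)

```text
t: 10.68
tool_pos: [0.6073, -0.053, 0.2678]
orientation: [-2.284, -2.156, -0.013]
ft_force: [0.1, -0.2, -2.3]
opening: 0.155
```

Emit:
step_arm(
  targets=[0.9,-0.05,0,-0.012,0.9,-0.03,0,-0.012,0.9,0,0,-0.012,0.9,0,0,-0.012,0.9,0,0,-0.012,0.5,0,0,-0.012],
)

```text
t: 11.42
tool_pos: [0.6068, 0.0547, 0.2685]
orientation: [-2.149, -2.292, -0.014]
ft_force: [0.6, 0.2, -3.3]
opening: 0.148
```

```bash
python3 - <<'E'
from h import *
plan((.487,.06,.245,3))
E
```

```text
t 11.43 at [0.6068 0.0547 0.2685] yaw 3.69 tilt 0.5 F [ 0.6  0.2 -3.3] open 0.148
(0.487, 0.06, 0.245, 3) 7
   [0.09, -0.85, 0.17, np.float64(0.001), 0.09, -0.85, 0.17, np.float64(0.001), 0.09, -0.85, 0.17, np.float64(0.001), 0.09, -0.85, 0.17, np.float64(0.001), 0.09, -0.85, 0.17, np.float64(0.001), 0.09, -0.85, 0.17, np.float64(0.001), 0.08, -0.85, 0.17, np.float64(0.001)]
```

Emit:
step_arm(
  targets=[0,-0.6,0.1,0,0,-0.9,0.17,0,0,-0.9,0.17,0,0,-0.9,0.2,0,0,-0.9,0.2,0,0,-0.9,0.2,0,0,-0.7,0.1,0,0,-0.2,0.05,0,0,0,0,0],
)

```text
t: 12.55
tool_pos: [0.4781, 0.0439, 0.2424]
orientation: [2.151, 2.29, 0.009]
ft_force: [-0.7, 0.5, -2.9]
opening: 0.151
```

```bash
python3 - <<'E'
from h import *
plan((.487,.06,.245,3))
o=[]
for n in("wrist","top","side"):
    s=snapshot(n); c=cloud(s); np.savez(f"{n}3.npz",c=c,img=s["img"]); o.append(s["img"])
    z=c[...,2]; im=s["img"].astype(int); b,g,r=im[...,0],im[...,1],im[...,2]
    m=(abs(c[...,0]-.487)<.05)&(c[...,1]>.02)&(c[...,1]<.18)&(z>.10)
    mo=m&(r>100)&(b<60)&(z>.19)
    print(n,"orange",mo.sum(),np.percentile(c[mo],[2,50,98],axis=0).round(4).tolist() if mo.any() else 0)
    ms=m&(c[...,1]>.12)&(abs(r-b)<45)
    for lo,hi in((.1,.15),(.19,.24)):
        p=c[ms&(z>lo)&(z<hi)]
        if len(p)>10: print("  sleeve",lo,len(p),np.percentile(p,[3,50,97],axis=0).round(4).tolist())
w=o[0]; sd=cv2.resize(o[2][100:300,240:440],(400,400)); 
can=np.zeros((400,800,3),np.uint8); can[:,400:]=sd; can[:,:400]=cv2.resize(o[0][0:260,200:460],(400,400)); cv2.imwrite("pics/c3.png",can)
E
```

```text
t 12.55 at [0.4781 0.0439 0.2424] yaw 3.58 tilt 0.34 F [-0.7  0.5 -2.9] open 0.151
(0.487, 0.06, 0.245, 3) 1
   [0.78, 0.49, -0.13, np.float64(0.006)]
wrist orange 873 [[0.4701, 0.0691, 0.2258], [0.475, 0.0847, 0.2273], [0.4798, 0.1076, 0.2299]]
  sleeve 0.1 512 [[0.457, 0.1216, 0.1029], [0.4729, 0.1389, 0.1188], [0.4895, 0.1474, 0.1204]]
  sleeve 0.19 1573 [[0.4563, 0.121, 0.2055], [0.472, 0.1387, 0.2237], [0.4888, 0.1474, 0.2252]]
top orange 0 0
side orange 0 0
  sleeve 0.1 33 [[0.458, 0.1208, 0.1026], [0.4634, 0.134, 0.1139], [0.4711, 0.147, 0.1188]]
  sleeve 0.19 17 [[0.4572, 0.1205, 0.2043], [0.4584, 0.1254, 0.2194], [0.4619, 0.1404, 0.225]]
```

View pics/c3.png

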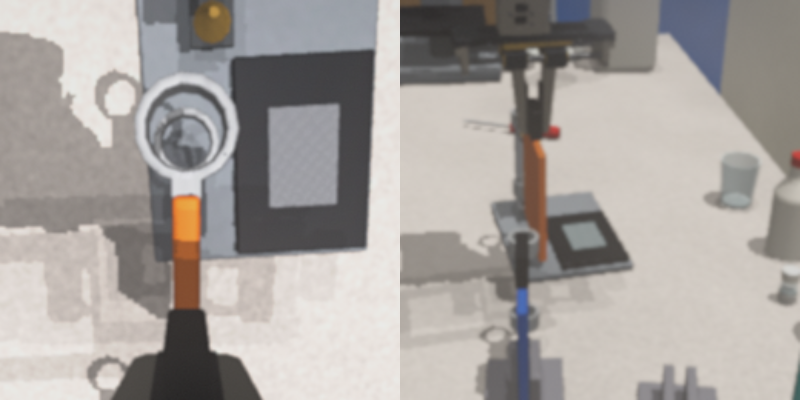

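```bash
cat >> h.py <<'E'
from scipy.optimize import least_squares
def pint(c,img):
    im=img.astype(int); m=(im[...,2]-im[...,0]>45)&(abs(c[...,0]-.484)<.025)&(abs(c[...,1]-.206)<.025)
    for z0 in(.155,.05):
        p=c[m&(c[...,2]>z0-.003)&(c[...,2]<z0+.03)]
        if len(p)<6: print(z0,len(p));continue
        f=lambda q:np.hypot(p[:,0]-q[0],p[:,1]-q[1])-np.clip(.012-(p[:,2]-z0)*9/24,0.0,.012)
        q=least_squares(f,p[:,:2].mean(0),loss="soft_l1",f_scale=.002); print("pintle",z0,len(p),p.mean(0).round(4),q.x.round(4),np.abs(q.fun).mean().round(4))
def ring(c,img,z0,around):
    im=img.astype(int); p=c[(abs(c[...,2]-z0)<.003)&(np.hypot(c[...,0]-around[0],c[...,1]-around[1])<.024)&(abs(im[...,2]-im[...,0])<45)]
    q=least_squares(lambda q:np.hypot(p[:,0]-q[0],p[:,1]-q[1])-.016,around,loss="soft_l1",f_scale=.002); print("ring",z0,len(p),q.x.round(4),np.abs(q.fun).mean().round(4),np.median(p[:,2]).round(4))
E
python3 - <<'E'
from h import *
a=np.load("wrist3.npz"); pint(a["c"],a["img"]); ring(a["c"],a["img"],.2245,(.4726,.1305)); ring(a["c"],a["img"],.1195,(.4726,.1305))
plan((.490,.09,.242,3.6),(.490,.120,.242,3.6))
E
```

```text
0.155 0
pintle 0.05 431 [0.4851 0.2027 0.0638] [0.485  0.2058] 0.0006
ring 0.2245 1732 [0.4726 0.1304] 0.0013 0.2241
ring 0.1195 457 [0.4732 0.1311] 0.001 0.119
t 12.7 at [0.4787 0.044  0.2424] yaw 3.59 tilt 0.35 F [ 0.2 -0.2 -2.3] open 0.15
(0.49, 0.09, 0.242, 3.6) 3
   [0.75, 0.24, 0.01, np.float64(-0.0), 0.75, 0.24, 0.01, np.float64(-0.0), 0.75, 0.24, 0.01, np.float64(-0.0)]
(0.49, 0.12, 0.242, 3.6) 2
   [0.75, 0.05, -0.0, -0.0, 0.75, 0.05, -0.0, -0.0]
```

Emit:
step_arm(
  targets=[0.6,0.25,0,0,0.75,0.2,0,0,0.75,0.2,0,0,0.75,0.15,0,0,0.6,0.05,0,0,0,0,0,0],
)

```text
t: 13.45
tool_pos: [0.4932, 0.1204, 0.2425]
orientation: [2.149, 2.291, 0.01]
ft_force: [0.4, -1.1, -1.6]
opening: 0.152
```

```bash
python3 - <<'E'
from h import *
plan((.4905,.1195,.242,3.6))
E
```

```text
t 13.45 at [0.4932 0.1204 0.2425] yaw 3.67 tilt 0.37 F [ 0.4 -1.1 -1.6] open 0.152
(0.4905, 0.1195, 0.242, 3.6) 1
   [-0.04, -0.14, 0.03, np.float64(0.001)]
```

Emit:
step_arm(
  targets=[-0.05,-0.14,0,0,0,0,0,0],
)

```text
t: 13.7
tool_pos: [0.49, 0.1188, 0.2424]
orientation: [2.149, 2.292, 0.009]
ft_force: [0.1, -0.3, -2.3]
opening: 0.153
```

```bash
python3 - <<'E'
from h import *
plan((.4905,.1195,.242,3.6))
s=snapshot("wrist");t=snapshot("top");d=snapshot("side")
ring(cloud(s),s["img"],.2245,(.485,.206)); ring(cloud(t),t["img"],.2245,(.485,.206)); 
for q in(s,t,d): pint(cloud(q),q["img"])
can=np.zeros((400,800,3),np.uint8); can[:,:400]=cv2.resize(s["img"][0:200,220:420],(400,400)); can[:,400:]=cv2.resize(d["img"][130:250,260:380],(400,400)); cv2.imwrite("pics/c4.png",can)
E
```

```text
t 13.7 at [0.49   0.1188 0.2424] yaw 3.68 tilt 0.33 F [ 0.1 -0.3 -2.3] open 0.153
(0.4905, 0.1195, 0.242, 3.6) 1
   [0.03, 0.03, 0.02, np.float64(0.001)]
ring 0.2245 1731 [0.4843 0.2053] 0.0013 0.2241
ring 0.2245 0 [0.485 0.206] nan nan
pintle 0.155 711 [0.485  0.2059 0.1695] [0.4849 0.2063] 0.0007
0.05 0
0.155 0
0.05 0
pintle 0.155 12 [0.4813 0.2013 0.1658] [0.4744 0.2046] 0.0022
pintle 0.05 10 [0.484  0.2008 0.0658] [0.4792 0.2009] 0.0011h.py:32: RuntimeWarning: Mean of empty slice.
  q=least_squares(lambda q:np.hypot(p[:,0]-q[0],p[:,1]-q[1])-.016,around,loss="soft_l1",f_scale=.002); print("ring",z0,len(p),q.x.round(4),np.abs(q.fun).mean().round(4),np.median(p[:,2]).round(4))
  ret = ret.dtype.type(ret / rcount)
  return _methods._mean(a, axis=axis, dtype=dtype,
```

View pics/c4.png

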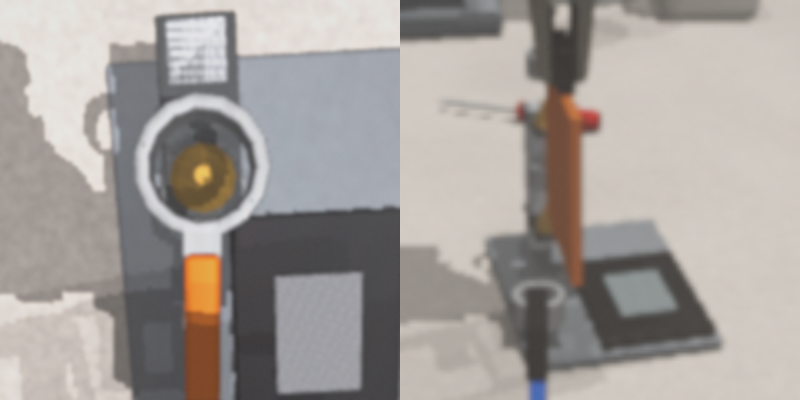

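Emit:
step_arm(
  targets=[0.05,0.03,0.3,0,0,0,0.5,0,0,0,0.5,0,0,0,0.4,0,0,0,0,0],
)

```text
t: 14.48
tool_pos: [0.4907, 0.1196, 0.2053]
orientation: [-2.15, -2.29, -0.008]
ft_force: [-0.4, -0.2, -1.6]
opening: 0.151
```

```bash
python3 - <<'E'
from h import *
plan((.4906,.1198,.195,3.6))
s=snapshot("wrist");c=cloud(s);z=sense()["tool_pos"][2]-.018
ring(c,s["img"],z,(.485,.206)); pint(c,s["img"])
E
```

```text
t 14.47 at [0.4907 0.1196 0.2053] yaw 3.62 tilt 0.29 F [-0.4 -0.2 -1.6] open 0.151
(0.4906, 0.1198, 0.195, 3.6) 1
   [0.01, -0.0, 0.51, np.float64(0.0)]
ring 0.18769721622960964 1722 [0.4851 0.2061] 0.0013 0.187
pintle 0.155 1094 [0.4844 0.2059 0.1696] [0.4848 0.2063] 0.0007
0.05 0
```

Centred to a few tenths of a mm, 10 mm above home. Lower gently.

Emit:
step_arm(
  targets=[0,0,0.2,0,0,0,0.2,0,0,0,0.1,0,0,0,0,0],
)

```text
t: 15.02
tool_pos: [0.4915, 0.1198, 0.1958]
orientation: [2.15, 2.29, 0.011]
ft_force: [0.3, -0.1, -2.6]
opening: 0.152
```

```bash
python3 - <<'E'
from h import *
plan((.4906,.1198,.194,3.6))
s=snapshot("wrist");c=cloud(s);z=sense()["tool_pos"][2]-.018
ring(c,s["img"],z,(.485,.206))
E
```

```text
t 15.03 at [0.4915 0.1198 0.1958] yaw 3.62 tilt 0.4 F [ 0.3 -0.1 -2.6] open 0.152
(0.4906, 0.1198, 0.194, 3.6) 1
   [0.0, -0.05, 0.09, np.float64(0.0)]
ring 0.1778124775210352 1720 [0.4859 0.2064] 0.0013 0.1776
```

Emit:
step_arm(
  targets=[0,-0.05,0.06,0,0,0,0.05,0,0,0,0,0],
)

```text
t: 15.45
tool_pos: [0.4917, 0.1198, 0.1956]
orientation: [2.148, 2.289, 0.015]
ft_force: [-0.9, 0.6, -1.1]
opening: 0.151
```

Emit:
step_arm(
  targets=[0,0,0.15,0,0,0,0.15,0],
)

```text
t: 15.7
tool_pos: [0.4942, 0.1185, 0.1937]
orientation: [2.142, 2.286, 0.018]
ft_force: [-4.6, -8.4, 25.6]
opening: 0.154
```

```bash
python3 - <<'E'
from h import *
plan((.4906,.1198,.194,3.6))
s=snapshot("wrist");c=cloud(s);z=sense()["tool_pos"][2]-.018
ring(c,s["img"],.1775,(.485,.206)); ring(c,s["img"],.0725,(.485,.206))
print(np.round(sense()["ft_force"],1))
E
```

```text
t 15.7 at [0.4942 0.1185 0.1937] yaw 3.74 tilt 0.81 F [-4.6 -8.4 25.6] open 0.154
(0.4906, 0.1198, 0.194, 3.6) 1
   [0.08, -0.18, -0.01, np.float64(0.002)]
ring 0.1775 1777 [0.4865 0.2052] 0.0013 0.1775
ring 0.0725 2 [0.4858 0.2077] 0.0 0.0725
[-4.  -7.8 22. ]
```

Emit:
step_arm(
  targets=[0.05,-0.15,-0.05,0,0,0,0,0],
)

```text
t: 16.0
tool_pos: [0.4909, 0.1188, 0.1949]
orientation: [2.141, 2.286, 0.017]
ft_force: [-0.1, 0.4, -2.1]
opening: 0.15
```

```bash
python3 - <<'E'
from h import *
plan((.4906,.1198,.195,3.6))
s=snapshot("wrist");c=cloud(s)
ring(c,s["img"],.1775,(.485,.206))
E
```

```text
t 16.0 at [0.4909 0.1188 0.1949] yaw 3.75 tilt 0.81 F [-0.1  0.4 -2.1] open 0.15
(0.4906, 0.1198, 0.195, 3.6) 1
   [0.05, -0.01, -0.01, np.float64(0.002)]
ring 0.1775 1758 [0.4853 0.2055] 0.0013 0.1778
```

Emit:
step_arm(
  targets=[0.03,0,0.07,0,0,0,0.05,0],
)

```text
t: 16.3
tool_pos: [0.4922, 0.1186, 0.1942]
orientation: [2.138, 2.286, 0.017]
ft_force: [-4.0, -3.0, 12.1]
opening: 0.148
```

```bash
python3 - <<'E'
from h import *
plan((.4906,.1198,.195,3.6))
s=snapshot("wrist");c=cloud(s)
ring(c,s["img"],.1775,(.485,.206))
E
```

```text
t 16.3 at [0.4922 0.1186 0.1942] yaw 3.83 tilt 0.92 F [-4.  -3.  12.1] open 0.148
(0.4906, 0.1198, 0.195, 3.6) 1
   [0.06, -0.07, -0.04, np.float64(0.003)]
ring 0.1775 1769 [0.4854 0.2055] 0.0013 0.1775
```

Emit:
step_arm(
  targets=[0,0,0,0,0,0,0,0,0,0,0,0,0,0,0,0,0,0,0,0],
  jaw=0.3,
)

```text
t: 16.98
tool_pos: [0.4929, 0.1192, 0.1938]
orientation: [2.138, 2.285, 0.019]
ft_force: [-0.1, -0.2, 0.5]
opening: 0.647
```

```bash
python3 - <<'E'
from h import *
plan((.4906,.1198,.195,3.6))
s=snapshot("wrist");c=cloud(s)
ring(c,s["img"],.1775,(.485,.206)); cv2.imwrite("pics/w5.png",s["img"])
E
```

```text
t 16.98 at [0.4929 0.1192 0.1938] yaw 3.82 tilt 0.98 F [-0.1 -0.2  0.5] open 0.647
(0.4906, 0.1198, 0.195, 3.6) 1
   [0.04, -0.11, -0.06, np.float64(0.002)]
ring 0.1775 1739 [0.4858 0.2032] 0.0012 0.1778
```

View pics/w5.png

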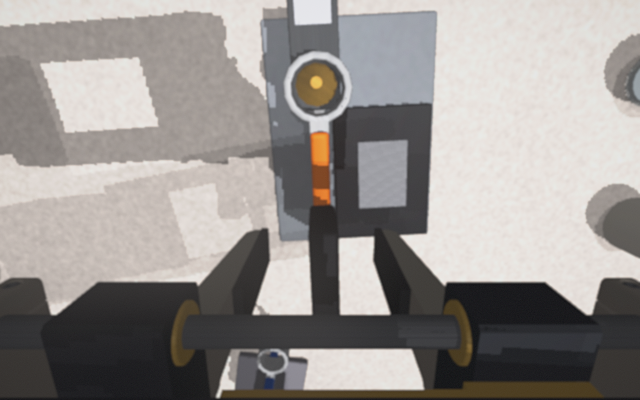

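Emit:
step_arm(
  targets=[0,-0.05,-0.5,0,0,0,-0.8,0,0,0,-0.9,0,0,0,-0.9,0,0,0,-0.9,0,0,0,-0.9,0,0,0,-0.9,0,0,0,-0.5,0,0,0,0,0],
)

```text
t: 18.15
tool_pos: [0.4902, 0.1192, 0.3331]
orientation: [2.135, 2.282, 0.029]
ft_force: [0.2, 0.2, -0.9]
opening: 0.648
```

```bash
python3 - <<'E'
from h import *
plan((.4906,.1198,.3,3.6))
s=snapshot("wrist");d=snapshot("side");c=cloud(s)
ring(c,s["img"],.1775,(.485,.204)); 
im=d["img"].astype(int); cd=cloud(d)
m=(im[...,2]>140)&(im[...,0]<90)&(im[...,1]<120)&(cd[...,1]>0)&(cd[...,1]<.25)&(cd[...,2]>.02); print("orange side z",np.percentile(cd[m],[2,50,98],axis=0).round(3).tolist())
can=np.zeros((400,800,3),np.uint8); can[:,:400]=cv2.resize(s["img"][0:330,155:485],(400,400)); can[:,400:]=cv2.resize(d["img"][110:310,240:440],(400,400)); cv2.imwrite("pics/c6.png",can)
E
```

```text
t 18.15 at [0.4902 0.1192 0.3331] yaw 3.81 tilt 1.42 F [ 0.2  0.2 -0.9] open 0.648
(0.4906, 0.1198, 0.3, 3.6) 2
   [0.01, 0.01, 0.83, np.float64(0.001), 0.01, 0.01, 0.83, np.float64(0.001)]
ring 0.1775 539 [0.4861 0.2032] 0.0014 0.1778
orange side z [[0.494, 0.052, 0.142], [0.501, 0.078, 0.162], [0.87, 0.097, 0.179]]
```

View pics/c6.png

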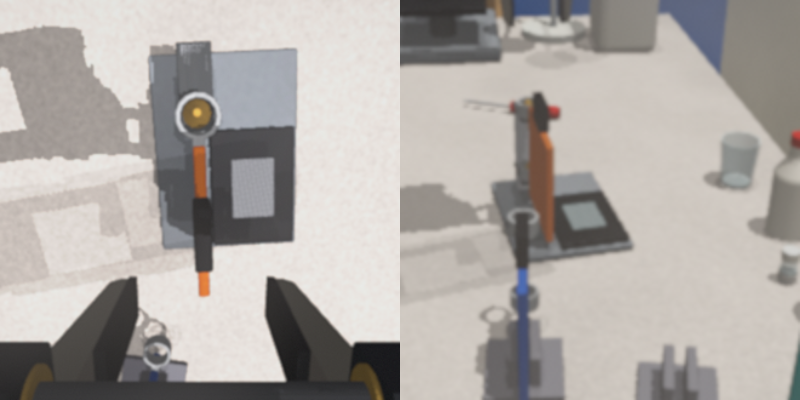

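```bash
python3 - <<'E'
from h import *
s=snapshot("wrist");c=cloud(s); ring(c,s["img"],.1775,(.485,.204)); pint(c,s["img"])
p=c[np.hypot(c[...,0]-.4849,c[...,1]-.2063)<.003]; print("tip z",np.percentile(p[:,2],[50,90]).round(4))
q=c[(c[...,2]>.19)&(c[...,2]<.24)&(abs(c[...,0]-.49)<.03)&(c[...,1]<.16)&(c[...,1]>.05)]; print("tab top",len(q),q.mean(0).round(4) if len(q) else 0)
hand_in(); print(sense()["t"])
E
```

```text
ring 0.1775 540 [0.4861 0.2032] 0.0014 0.1777
pintle 0.155 413 [0.4849 0.2054 0.1694] [0.485  0.2064] 0.0009
0.05 0
tip z [0.1794 0.1805]
tab top 938 [0.4943 0.1195 0.2163]
the job is handed in; nothing more can be done
the job is handed in; nothing more can be done
```

The orange leaf is hanging on the hinge post with the upper sleeve home on its pintle, and the job is handed in. I gripped it by its tab, pulled it straight up and carried it well clear of the blue leaf. I brought it in 47 mm high, lowered it about 47 mm with hold kept, and then let go and backed off upward. The last robot time I read was about 18 s of the 42 s allowed.

**Seating:** While still held, the leaf met firm resistance and would go no lower. The push peaked at about 25 N and was about 12 N just before release. After release, the upper sleeve's top read 177.7 mm against 177 mm expected, about 1.5 mm below the measured pin tip. It stayed there between looks about a second apart.

**Blue leaf:** It showed in the last picture and looked undisturbed, still in its holder.

**Weaker checks:**
- **Lower sleeve:** I could not see it directly at the end. I infer it is home because the leaf is rigid and the upper sleeve is down.
- **Sideways shift:** On release the sleeve moved about 2 mm towards −y, which is about the free play on the pin.
- **Tool tilt:** The tool had drifted to a tilt of about 1° by release and 1.4° after backing off. I could not correct that, and it had no visible effect.
- **Tab top height:** The last reading averaged 216 mm against 220 mm expected. I did not follow it up; the average probably includes points on the tab's sides.

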